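Steaming done: gas off under the steamer, stock pot down to half

ROBOT

A 6-joint arm with a two-finger parallel gripper is mounted at the origin on the work surface. World frame = base frame: x ahead of the robot, y to its left, z up, the work surface at z = 0. Lengths are in m, angles in rad, forces in N, time in s.
With the tool pointing down it reaches from about 0.3 to 0.95 m from the base axis. Payload 3.1 kg.
Tool frame: the origin (TCP) lies midway between the tips of the shut fingers; the grasp point (between the pads) lies 19 mm behind it; z points along the fingers, y is the line along which they close (so a half turn about z gives the same grasp; the last joint's range is limited). The gripper opens to 85 mm and grips with 20 to 120 N. Pads are 22 mm wide; open, the fingers measure 114 mm over their backs; the gripper's body (76 mm by 85 mm) begins 54 mm behind the grasp point. The pads swing forward as they close: fully open they stand 13 mm farther back than shut.
Start: joints at [1.209, 0.308, 1.634, -0, 1.2, -0.07], TCP at [0.18, 0.599, 0.231] pointing down, gripper open.
Joint ranges: [-3.06, 3.06], [-0.79, 1.96], [0.05, 2.63], [-1.19, 4.34], [0.05, 2.64], [-2.94, 2.94]. Speed limits (rad/s): [2.79, 2.79, 3.14, 3.14, 3.14, 3.14].

INTERFACE

Orientations are given as a unit quaternion [w, x, y, z].
In Python, from cell import * gives the robot as it stands. Calls block until the motion is done:
- move_ptp(position, orientation): joint-space move of the TCP to a pose.
- line_to(position, frame=None, feed=0.15): straight line of the TCP; frame=None keeps the orientation; feed is the mean speed in m/s.
- goto_joints(angles): joint-space move.
- gripper_to(opening, effort=None): finger opening in m; effort is the grip in N (None keeps the last); returns when the fingers have stopped.
- hold(seconds).
- solve_ik(position, orientation): joint angles nearest the present ones, or None.
- observe(): the state.
- get_image(name): name is "side" or "top"; returns (picture, depth): 384x512x3 uint8, red, green, blue; 384x512 float32, m along the optical axis (not along the pixel's ray), 0 where there is no reading.
- get_calibration(name): a dict with "K" (3x3 intrinsics, pixels), "k1" (the pictures are not rectified: a ray, as slopes to the right and down, at radius r is drawn at 1 + k1 r^2 times it, then the intrinsics apply), "R" (3x3) and "t" (3): a world point X has camera coordinates R X + t. Camera axes: x right, y down, z forward; pixel columns grow to the right and rows downward; lengths in m; the calibration is good to about 2 mm. A picture is of the moment at which its call begins. get_calibration takes no time and is no camera call.
A pose or a line that the arm cannot do raises MotionError and nothing moves.
- hand_in(): hands the job in; it is judged then, once.
Trained networks look in the newest picture that a camera, given by its name, has taken for a name from the list of things; names that differ only in an ending like _2 or _b are one class to them, and where a whole thing is asked for, a point or a joint stands for the part that bears it (a point fixed in the world has none). Each returns a list of dicts, best first, with "conf" (0 to 1); they miss things now and then, are a little off and sometimes report something else, mostly with a low value. They report only what shows in the picture. A call takes as long as a camera call.
- spot_in(camera, query): "xy" ([column, row] in pixels, amid what is visible of it).
- trace(camera, query): "region" (384x512 bool, what is visible of it) and "xy" ([column, row] in pixels, amid what is visible of it).
- place_of(camera, query): "xy" ([column, row] in pixels: a listed point, or the origin of a listed thing).
The state is a dict: "clock": time; "qpos": joint angles; "dq": joint speeds; "joint_torque": joint torques, N m; "tcp_pos": TCP position; "ee_rot": TCP orientation; "wrist_force": force on the tool from outside, world axes, zero at the start; "ft_torque": the same for the moment, N m; "gripper_width": finger opening in m; "finger_force": force on a finger pad.
Only numpy, scipy, OpenCV 4.12 (cv2) and the standard library are available. Lean on these libraries where they do the work, as an engineer would, in place of code of your own. Each camera call takes 0.05 s, during which the arm holds its last target. There are 200 camera calls.

TASK

The dumplings in the tiered steamer are done. Push the gas lever of the ring under the steamer with a fingertip until it is fully shut (square across its pipe), and push the lever of the ring under the stock pot to half, midway between open and shut, without ever shutting that one off. Push gently, leave the main gas lever and everything else on the bench as they are, and finish with the hand clear.

Things in the scene. Friction and masses are not known exactly. Their poses are not given: they have to be found in the camera images.
- rig: Fixed gas pipework; dark 21 mm pipes, axis 60 mm above the bench. Origin on the bench under the tee. +x away from the robot, +y to its left (within 0.13 rad). The cross pipe runs each way along y to a cast-iron ring, its centre 440 mm from the tee (238 mm wide, 85 mm high). The supply leaves the tee along +x. Each brass valve body is 34 mm wide, ending 5 mm under its lever.
- lever_left (a joint): Gas lever of the left ring on the left half of the cross pipe; turns level about an upright axis; 18 mm wide, 10 mm thick, mid height 105 mm. rad: 0 = shut (square across the pipe, pointing to the rig's -x, at the robot), 1.571 = fully open (along the pipe, pointing to the rig's -y); stops at both; shutting is clockwise from above. Starts 1.15 to 1.57, stays where left; 4 N at 75 mm moves it.
- lever_right (a joint): Gas lever of the right ring on the right half of the cross pipe; turns level about an upright axis; 18 mm wide, 10 mm thick, mid height 105 mm. rad: 0 = shut (square across the pipe, pointing to the rig's -x, at the robot), 1.571 = fully open (along the pipe, pointing to the rig's -y); stops at both; shutting is clockwise from above. Starts 1.15 to 1.57, stays where left; 4 N at 75 mm moves it.
- lever_main (a joint): Main gas lever on the supply pipe, 200 mm beyond the tee, same shape; stays open: 1.571 = open (along the supply pipe, pointing to +x), 0 = shut. Leave it alone.
- lever_left_stem (a point): Fixed point on the turning axis of the left lever at its mid height; in the rig's frame (0, +115, 105) mm.
- lever_right_stem (a point): The same for the right lever; in the rig's frame (0, -115, 105) mm.
- lever_left_tip (a point): Middle of the free end of the left lever, 100 mm from its axis.
- lever_right_tip (a point): Middle of the free end of the right lever, 100 mm from its axis.
- ring_left (a point): Centre of the top of the left gas ring, in the rig's frame (0, 440, 85) mm.
- ring_right (a point): Centre of the top of the right gas ring, in the rig's frame (0, -440, 85) mm.
- steamer: Aluminium steamer: water pan, two tiers and a domed lid, with a small black knob, 240 mm wide (270 mm over its side handles), 208 mm high, standing on one of the two rings (either one); does not move. Origin: centre of its underside.
- pot: Steel stock pot with a flat lid, 180 mm wide (223 mm over its side handles), 155 mm high, on the other ring; does not move. Origin: centre of its underside.
- vinegar: Amber bottle, 60 mm wide, 190 mm high, beyond the left half of the cross pipe. Loose: leave it. Origin: centre of its underside.
- chilli_jar: Glass jar with a steel lid, 72 mm wide, 85 mm high, on the robot's side of the left pipe. Loose: leave it. Origin: centre of its underside.
- bowl: White bowl, 100 mm wide, 45 mm high, on the robot's side of the tee, between the two levers' swings. Loose: leave it. Origin: centre of its underside.
- spoons: Steel tumbler of spoons, 72 mm wide, 155 mm high with the spoon handles, beyond the right half of the cross pipe. Loose: leave it. Origin: centre of its underside.
- teacup: White cup, 72 mm wide, 65 mm high, on the robot's side of the right pipe. Loose: leave it. Origin: centre of its underside.
- spatula: Spatula lying flat along the supply pipe, just to its right, below 40 mm high. Loose: leave it. Origin: on the bench under its middle.

How it is judged:
At the end, for the whole second after the job is handed in: The lever of the ring under the steamer is within 0.12 rad (7 degrees) of shut; the lever of the ring under the stock pot is at 45 degrees, within 0.2 rad (11.5 degrees); the main lever is still open (((horizontal distance between steamer and ring_left below 0.1 m and value of joint lever_left below 0.12 rad and value of joint lever_right between 0.58 and 0.99 rad) or (horizontal distance between steamer and ring_right below 0.1 m and value of joint lever_right below 0.12 rad and value of joint lever_left between 0.58 and 0.99 rad)) and value of joint lever_main above 1.38 rad); the robot touches nothing.
It fails at once if the ring under the stock pot is shut off (lever within 0.3 rad of shut) ((horizontal distance between pot and ring_left below 0.1 m and value of joint lever_left below 0.3 rad) or (horizontal distance between pot and ring_right below 0.1 m and value of joint lever_right below 0.3 rad)).
It fails at once if the main lever is turned (below 1.38 rad) (value of joint lever_main below 1.38 rad).
It fails at once if a lever is forced (pushed with more than 40 N) (contact force between the fingers and lever_left above 40 N or contact force between the fingers and lever_right above 40 N).
It fails at once if a loose thing is moved by more than 30 mm, or lifted, or knocked over (distance of any of vinegar, chilli_jar, bowl, spoons, teacup, spatula from where it was at the start of the episode above 0.03 m or angle between any of vinegar, chilli_jar, bowl, spoons, teacup, spatula's own z axis and vertical above 0.5 rad).
It also fails if it takes over 56 s, if anything falls off the work surface, if the arm or the gripper's body presses on something with over 40 N, if the wrist force passes 120 N, or if a joint passes its speed limit or range.

## Working session

There is one attempt and no reset: what is moved stays moved. The work goes in short steps, each a Python script; the robot and the scene stay as the last script left them, time stands still between calls to the robot, and variables do not carry over. Pictures are saved under pics/ and viewed, at most 10 in all, crops included, and the job is handed in when it is done.

```bash
mkdir -p pics
cat > h.py <<'E'
from cell import *
import numpy as np, cv2
def ray(cam,xy):
    c=get_calibration(cam);K=np.array(c["K"]);d=((xy[0]-K[0,2])/K[0,0],(xy[1]-K[1,2])/K[1,1])
    d=np.array(d);u=d.copy()
    for _ in range(20): u=d/(1+c["k1"]*(u@u))
    return np.array(c["R"]),np.array(c["t"]),np.array([u[0],u[1],1.])
def atz(cam,xy,z):
    R,t,r=ray(cam,xy);o=-R.T@t;d=R.T@r
    return o+d*(z-o[2])/d[2]
def atdepth(cam,xy,dep):
    R,t,r=ray(cam,xy);return R.T@(r*dep-t)
E
python3 - <<'E'
from h import *
for cam in("side","top"):
    p,d=get_image(cam);cv2.imwrite(f"pics/{cam}0.png",p[:,:,::-1])
    c=get_calibration(cam);print(cam,-np.array(c["R"]).T@np.array(c["t"]))
    for q,z in [("lever_left_stem",.105),("lever_right_stem",.105),("lever_left_tip",.105),("lever_right_tip",.105),("ring_left",.085),("ring_right",.085),("steamer",.085),("pot",.085),("vinegar",0),("chilli_jar",0),("bowl",0),("spoons",0),("teacup",0),("spatula",0)]:
        r=place_of(cam,q)
        print(q,[(round(a["conf"],2),np.round(a["xy"]),np.round(atz(cam,a["xy"],z),3)) for a in r[:2]])
E
```

```text
side [-0.21482166 -0.69661881  1.10534972]
lever_left_stem [(0.89, array([226., 176.]), array([0.529, 0.153, 0.105]))]
lever_right_stem [(0.67, array([277., 206.]), array([ 0.535, -0.08 ,  0.105]))]
lever_left_tip [(0.55, array([249., 188.]), array([0.541, 0.05 , 0.105]))]
lever_right_tip [(0.73, array([296., 224.]), array([ 0.516, -0.177,  0.105])), (0.48, array([229., 242.]), array([ 0.322, -0.067,  0.105]))]
ring_left []
ring_right []
steamer [(0.89, array([173., 147.]), array([0.531, 0.455, 0.085]))]
pot [(0.63, array([358., 264.]), array([ 0.526, -0.406,  0.085]))]
vinegar [(0.96, array([235., 169.]), array([0.662, 0.245, 0.   ]))]
chilli_jar [(0.79, array([176., 196.]), array([0.406, 0.31 , 0.   ]))]
bowl [(0.75, array([226., 244.]), array([ 0.367, -0.002,  0.   ]))]
spoons [(0.78, array([314., 222.]), array([ 0.642, -0.165,  0.   ])), (0.19, array([275., 205.]), array([ 0.617, -0.006,  0.   ]))]
teacup [(0.94, array([294., 274.]), array([ 0.421, -0.247,  0.   ]))]
spatula [(0.69, array([300., 198.]), array([ 0.703, -0.053,  0.   ]))]
top [0.47701589 0.00801636 1.16790576]
leve
[... 303 characters left out ...]
46., 200.]), array([0.531, 0.059, 0.105]))]
lever_right_tip [(0.71, array([338., 201.]), array([ 0.533, -0.194,  0.105]))]
ring_left []
ring_right [(0.2, array([255., 202.]), array([0.526, 0.035, 0.085]))]
steamer []
pot [(0.69, array([413., 205.]), array([ 0.526, -0.413,  0.085]))]
vinegar [(0.96, array([188., 153.]), array([0.676, 0.244, 0.   ]))]
chilli_jar [(0.96, array([165., 243.]), array([0.403, 0.305, 0.   ]))]
bowl []
spoons [(0.68, array([320., 163.]), array([ 0.651, -0.158,  0.   ]))]
teacup [(0.98, array([348., 236.]), array([ 0.433, -0.246,  0.   ])), (0.16, array([247., 200.]), array([0.538, 0.06 , 0.   ]))]
spatula [(0.63, array([285., 149.]), array([ 0.695, -0.053,  0.   ]))]
```

```bash
ls pics; ls
```

```text
side0.png
top0.png
h.py
pics
```

View pics/top0.png

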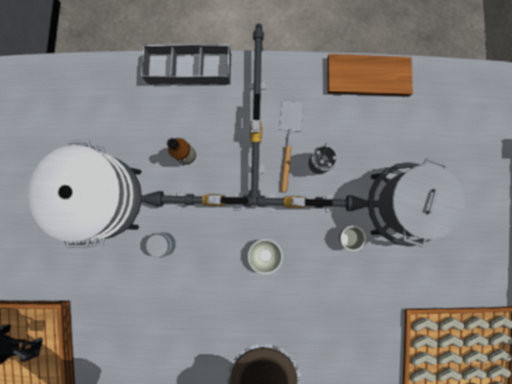

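View pics/side0.png

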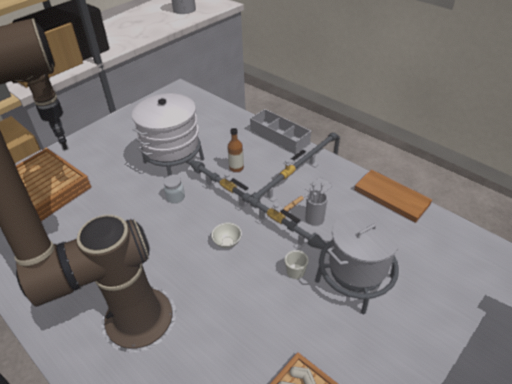

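The steamer is on the left ring (lid centre at about (65,192) in top). The pot is on the right ring (425,200). Both levers lie almost along the cross pipe, at (213..246,200) and (295..338,202). The bowl (265,257), cup and jar are low, and the vinegar (180,150) and spoons (322,158) are the tall ones nearby. Next I'll refine the rig yaw and lever angles with depth.

Run:
```python
from h import *
p,d=get_image("top")
v,u=np.mgrid[0:384,0:512];c=get_calibration("top");K=np.array(c["K"])
pts=cv2.undistortPoints(np.stack([u,v],-1).reshape(-1,1,2).astype(float),K,np.array([c["k1"],0,0,0,0])).reshape(384,512,2)
X=np.dstack([pts,np.ones((384,512))])*d[...,None]; X=(X-np.array(c["t"]))@np.array(c["R"]); ok=d>0
x,y,z=X[...,0],X[...,1],X[...,2]
m=ok&(abs(x-.53)<.03)&(z>.045)&(z<.078)&(y>-.3)&(y<.36)
print("cross",np.polyfit(y[m],x[m],1),m.sum())
m=ok&(abs(y-.035)<.04)&(z>.05)&(z<.078)&(x>.56)&(x<.95)
print("supply",np.polyfit(x[m],y[m],1),m.sum())
for n,cy in(("L",.153),("R",-.077)):
    m=ok&(z>.094)&(z<.125)&(abs(x-.52)<.07)&(y<cy+.04)&(y>cy-.125)
    q=np.c_[x[m],y[m]];mu=q.mean(0);w=np.linalg.svd(q-mu)[2][0]
    print(n,m.sum(),mu,w,q.min(0),q.max(0),np.median(z[m]), "heading of lever vs -y toward -x:",np.arctan2(-w[0]*np.sign(-w[1]),abs(w[1])))
for n,cx,cy in(("spoons",.65,-.16),("vinegar",.67,.245),("bowl",.37,0)):
    m=ok&(z>.03)&(abs(x-cx)<.08)&(abs(y-cy)<.075)&((abs(x-.53)>.03))
    print(n,x[m].min(),x[m].max(),y[m].min(),y[m].max(),z[m].max())
print(observe()["ee_rot"],observe()["gripper_width"])
```

```text
cross [0.00516331 0.53104269] 1528
supply [-0.00377708  0.03781208] 791
L 288 [0.53064181 0.10920068] [-0.0075257  -0.99997168] [0.52119927 0.05215022] [0.54089104 0.1621366 ] 0.10919911716087125 heading of lever vs -y toward -x: 0.007525775145203824
R 287 [ 0.52873713 -0.11783657] [-0.03854487 -0.99925687] [ 0.51847914 -0.17461758] [ 0.54178891 -0.06484799] 0.10912661192972939 heading of lever vs -y toward -x: 0.03855441642186869
spoons 0.6163509946142369 0.6865423990021575 -0.19071851771886458 -0.11811027626950198 0.15689078979155452
vinegar 0.6396013681229141 0.6979058747707231 0.21723306026976907 0.2745446732351081 0.19420242351077907
bowl 0.3256458437492963 0.42059800063774055 -0.0428551834645878 0.0494008163527325 0.051253796620470464
[-1.16256123e-06  1.45403835e-01  9.89372389e-01 -1.63114819e-05] 0.08563449467956305
```

```bash
cat >> h.py <<'E'
from scipy.spatial.transform import Rotation as Ro
YAW=-.005
STEM={"L":np.array([.5317,.153]),"R":np.array([.5307,-.077])}
def rz(v): return Ro.from_euler("z",YAW).as_matrix()[:2,:2]@v
def pose(s,a,sign,r=.065,off=.020,z=.090):
    d=rz(np.array([-np.cos(a),-np.sin(a)]));t=rz(np.array([np.sin(a),-np.cos(a)]))
    p=np.r_[STEM[s]+r*d+off*t,z]
    X=np.r_[sign*t,0];Z=np.array([0,0,-1.]);q=Ro.from_matrix(np.c_[X,np.cross(Z,X),Z]).as_quat()
    return p,np.r_[q[3],q[:3]]
def push(s,a0,a1,sign,fmax=14,step=.05):
    for a in np.linspace(a0,a1,int(np.ceil(abs(a1-a0)/step))+1)[1:]:
        p,q=pose(s,a,sign); line_to(p,q,feed=.03)
        o=observe();f=np.linalg.norm(o["wrist_force"][:2])
        print(round(a,3),np.round(o["wrist_force"],1),round(o["clock"],1))
        if f>fmax: print("stop");break
    return a
E
python3 - <<'E'
from h import *
for s in "LR":
  for sg in(1,-1):
    print(s,sg,[None if (k:=solve_ik(*pose(s,a,sg))) is None else np.round(k,2).tolist() for a in(1.72,.8,.02)])
sg=min((1,-1),key=lambda g:abs((solve_ik(*pose("L",.8,g)) or [9]*6)[5]) if not isinstance(solve_ik(*pose("L",.8,g)),np.ndarray) else abs(solve_ik(*pose("L",.8,g))[5]))
print("sign",sg)
o=observe();line_to(np.r_[o["tcp_pos"][:2],.42],feed=.25)
gripper_to(0,20)
p,q=pose("L",1.72,sg,z=.42);move_ptp(p,q)
p[2]=.2;line_to(p,q,feed=.25)
o=observe();print(o["clock"],o["tcp_pos"],p,o["wrist_force"],o["gripper_width"])
p,_=get_image("side");cv2.imwrite("pics/s1.png",p[:,:,::-1])
E
```

```text
L 1 [[0.09, 0.38, 1.87, -0.0, 0.9, 1.51], [0.1, 0.28, 2.0, -0.0, 0.86, 2.44], None]
L -1 [[0.09, 0.38, 1.87, -0.0, 0.9, -1.63], [0.1, 0.28, 2.0, -0.0, 0.86, -0.7], [0.19, 0.24, 2.06, -0.0, 0.85, 0.17]]
R 1 [[-0.32, 0.39, 1.85, -0.0, 0.91, 1.11], [-0.35, 0.29, 1.98, -0.0, 0.87, 1.99], [-0.3, 0.22, 2.08, -0.0, 0.84, 2.83]]
R -1 [[-0.32, 0.39, 1.85, -0.0, 0.91, -2.03], [-0.35, 0.29, 1.98, -0.0, 0.87, -1.15], [-0.3, 0.22, 2.08, -0.0, 0.84, -0.31]]
sign -1
6.525 [0.56209176 0.09186533 0.20155508] [0.5608332  0.09154875 0.2       ] [0.16191234 0.24333529 0.91860157] -8.478266454645826e-05
```

Run:
```python
from h import *
p,q=pose("L",1.72,-1);line_to(p,q,feed=.08)
print(np.round(observe()["wrist_force"],1))
a=push("L",1.72,.02,-1,step=.1)
o=observe();print(o["tcp_pos"],pose("L",a,-1)[0],Ro.from_quat(np.roll(o["ee_rot"],-1)).as_matrix()[:,0])
p,q=pose("L",a+.12,-1);line_to(p,q,feed=.05)
p[2]=.2;line_to(p,q,feed=.2)
p,q=pose("R",1.72,-1,z=.2);move_ptp(p,q)
print(np.round(observe()["wrist_force"],1),observe()["tcp_pos"],p,observe()["clock"])
```

```text
[ 0.4 -0.4  0.1]
1.62 [ 0.3 -0.2  0.4] 8.5
1.52 [ 4.1  1.7 -1.6] 8.8
1.42 [3.9 1.  0.4] 9.2
1.32 [4.4 1.3 1.2] 9.6
1.22 [2.6 0.6 2.1] 10.0
1.12 [4.3 0.  1.9] 10.3
1.02 [ 4.2 -1.1  2.3] 10.7
0.92 [ 3.2 -1.1  1.1] 11.1
0.82 [ 4.3 -1.3  1.8] 11.5
0.72 [ 4.  -0.7  2.3] 11.8
0.62 [ 3.3 -1.2  0.8] 12.2
0.52 [ 3.8 -1.3  0.8] 12.6
0.42 [ 3.  -1.5  1.1] 13.0
0.32 [ 2.5 -2.2  0.8] 13.3
0.22 [ 2.4 -3.6  0.8] 13.7
0.12 [ 2.2 -2.   0.7] 14.1
0.02 [ 2.5 -2.3  0.2] 14.5
[0.4666927  0.13196943 0.08986115] [0.4670073  0.13202729 0.09      ] [-1.69195150e-02  9.99856855e-01  7.92406586e-06]
[ 0.7  0.5 -0.2] [ 0.55942209 -0.13796797  0.19927953] [ 0.5598332  -0.13845125  0.2       ] 17.2833
```

```bash
cat >> h.py <<'E'
def levers():
    p,d=get_image("top");c=get_calibration("top");v,u=np.mgrid[0:384,0:512]
    pts=cv2.undistortPoints(np.stack([u,v],-1).reshape(-1,1,2).astype(float),np.array(c["K"]),np.array([c["k1"],0,0,0,0])).reshape(384,512,2)
    X=np.dstack([pts,np.ones((384,512))])*d[...,None]; X=(X-np.array(c["t"]))@np.array(c["R"])
    for n in "LR":
        r=X[...,:2]-STEM[n];m=(d>0)&(X[...,2]>.094)&(X[...,2]<.125)&(np.hypot(r[...,0],r[...,1])<.115)
        q=r[m];far=q[np.hypot(*q.T)>.04]
        mm=far.mean(0);w=np.linalg.svd(far-mm)[2][0];w=w*np.sign(w@mm)
        print(n,m.sum(),"angle centroid",np.arctan2(-mm[1],-mm[0])-YAW,"axis",np.arctan2(-w[1],-w[0])-YAW,"tip r",np.hypot(*q.T).max())
    return p
E
python3 - <<'E'
from h import *
p,q=pose("R",1.72,-1);line_to(p,q,feed=.08)
print(np.round(observe()["wrist_force"],1))
a=push("R",1.72,.785,-1,step=.1)
p,q=pose("R",a+.15,-1);line_to(p,q,feed=.05)
p[2]=.25;line_to(p,q,feed=.2)
p,q=pose("R",1.0,-1,z=.3);p[0]=.33;p[1]=0;move_ptp(p,q)
cv2.imwrite("pics/t2.png",levers()[:,:,::-1]);print(observe()["clock"])
E
```

```text
[ 0.2 -0.5  0.3]
1.626 [-0.2  0.1  0.1] 19.2
1.533 [ 2.8  2.3 -0.3] 19.5
1.44 [ 3.9  1.5 -0.2] 19.9
1.346 [4.8 2.1 1.4] 20.2
1.252 [4.3 1.7 2.2] 20.6
1.159 [ 3.5 -0.2  2.2] 21.0
1.066 [ 4.8 -0.4  2.5] 21.3
0.972 [ 3.8 -2.   2.2] 21.7
0.878 [ 2.9 -1.2  2.4] 22.0
0.785 [ 3.8 -0.3  0.5] 22.4
L 285 angle centroid 0.03113120311982647 axis -0.006470892289661267 tip r 0.09805211785990876
R 314 angle centroid 1.055101979363209 axis -0.03737844200533349 tip r 0.11480198353029694
24.6667
```

View pics/t2.png

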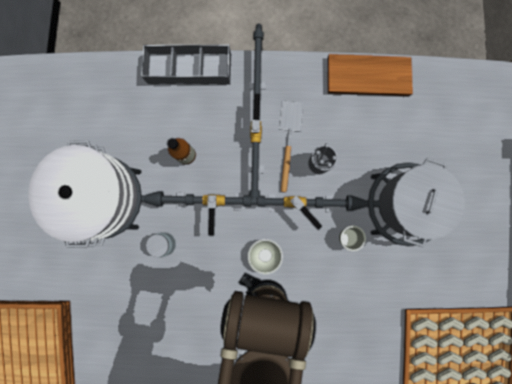

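The left lever points straight at the robot (212,205→212,234). The right one is diagonal (298,203→320,227), about 45°. Nothing else has moved. The depth value for the right lever was contaminated, probably by the spoons, so I'll re-measure that lever and hand in.

```bash
sed -i 's/<.115)/<.108)\&(r[...,0]<.005)/' h.py
python3 - <<'E'
from h import *
levers()
for n,z in(("lever_right_tip",.105),("lever_left_tip",.105)):
    for r in place_of("top",n)[:1]:
        e=atz("top",r["xy"],z)[:2]-STEM[n[6].upper()];print(n,r["conf"],np.arctan2(-e[1],-e[0])-YAW,np.hypot(*e))
o=observe();print(o["tcp_pos"],np.round(o["wrist_force"],1))
E
```

```text
L 265 angle centroid 0.03181682659648609 axis -0.01172787453926236 tip r 0.09793159777745121
R 271 angle centroid 0.7411985675214345 axis 0.759943855767587 tip r 0.09887503695056728
lever_right_tip 0.72 1.0078958943024088 0.17196802441542822
lever_left_tip 0.68 -0.006598345556607414 0.0977052671772339
[ 0.33070932 -0.00051125  0.29977713] [ 0.4 -0.  -0.2]
```

Left lever: about 0.02 rad, shut. Right lever: about 0.75 rad, inside 0.58–0.99. The network's right-tip point is a false hit, since it sits at a radius of 172 mm. The hand is clear.

```bash
python3 -c "
from cell import *
print(hand_in())"
```

```text
the job is handed in; nothing more can be done
None
```

The job is handed in: the steamer's (left) lever is shut at about 0.02 rad, the stock pot's (right) lever is at about half (0.75 rad), the main lever and loose things look unmoved in the last picture, and the hand is clear.

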